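# Close a pot with nested lids, then lift off and hold the outer lid

### The job

Close the open aluminium pot with the nested pair of lids: pick both up together by the inner lid's black knob, lower them gently until the white inner lid sits fully home in the pot's mouth, and let go. Then take the blue outer lid alone by its yellow collar, lift it off while the inner lid stays seated and undisturbed, and finish still holding it up level in the gripper, wholly above the knob and with nothing else carrying it. Leave the pot standing where it is, and leave the screw tin, tape roll and screwdriver nearby alone.

Things in the scene. Friction and masses are not known exactly. Their poses are not given: they have to be found in the camera images.
- pot: Open round aluminium pot, loose, 84 mm across, 55 mm high, wall 4 mm, mouth 76 mm across, about 0.9 kg; brass bushings on its floor, all below 25 mm. Origin: centre of its underside; z up its axis. The inner lid is fully home when its flange rests on the rim: the inner lid's origin is then 41 mm above the pot's, on the same axis.
- inner_lid: White inner lid, about 0.12 kg, starting on the bench with the outer lid nested on it. Origin: centre of its underside; z up its axis; round. Plug 72 mm across from 0 to 14 mm (foot tapered to 62 mm over the lowest 6 mm; 2 mm play all round in the pot's mouth), flange 82 mm across from 14 to 18 mm, centring boss 29 mm across to 23 mm, then a thin stem and the knob.
- knob (a point): Centre of the inner lid's black upright cylindrical knob, 60 mm above the inner lid's origin on its axis. The knob is 22 mm across and 28 mm high (46 to 74 mm above that origin). It stands up through the outer lid, its foot 2 mm above the outer lid's collar, so lifting the knob lifts both lids.
- outer_lid: Blue outer lid, about 0.10 kg, lying loosely on the inner lid's flange, origin 6 mm above the inner lid's, 1.5 mm sideways play. Origin: centre of its skirt's lower edge; z up; round. Skirt 100 mm across, 92 mm inside, 0 to 12 mm; flat top 12 to 16 mm with a 32 mm hole that the knob passes freely; then the collar. On the pot the skirt surrounds the wall. Raised 68 mm, it is wholly above the knob.
- collar (a point): Centre of the outer lid's upright yellow ring collar, 27 mm above the outer lid's origin on its axis. The collar is 48 mm across outside, 40 mm inside, 22 mm high (16 to 38 mm above that origin); hold it with a finger on either side outside. Nested, the knob's top stands 30 mm above the collar's top.
- screw_tin: Bystander: plain grey tin, 64 mm across, 45 mm high, loose; origin: centre of its underside.
- masking_roll: Bystander: cream roll of tape lying flat, 82 mm across, 24 mm high, loose; origin: centre of its underside.
- screwdriver: Bystander: yellow-handled screwdriver lying on the bench, 172 mm long, 22 mm thick, loose; origin: underside, middle of its length; y along its length to the handle.
Mind the look-alikes: they are no part of the job. Several things have the shape of the outer_lid; the one meant has the colours described above.

How it is judged (in metres and radians):
On the way, in this order (a step that is already met when the one before it is completed fails the run):
1. both lids are lifted together, nested, by the inner lid's knob (height (world z) of inner_lid above 0.03 m and contact force between the fingers and inner_lid above 0.3 N and z of outer_lid in the frame of inner_lid below 0.01 m and horizontal distance between outer_lid and inner_lid below 0.006 m), for 0.1 s.
2. both lids sit nested on the pot, the inner lid fully home, and the fingers have let go (horizontal distance between inner_lid and pot below 0.005 m and z of inner_lid in the frame of pot between 0.037 and 0.0445 m and angle between the z axis of inner_lid and the z axis of pot, either way round below 0.07 rad and z of outer_lid in the frame of inner_lid below 0.01 m and horizontal distance between outer_lid and inner_lid below 0.006 m and contact force between the fingers and inner_lid below 0.05 N and contact force between the fingers and outer_lid below 0.05 N), for 0.2 s.
At the end, for the whole second after the job is handed in: Inner lid fully home in the upright pot (axes within 5 mm, height within 4 mm, level to 0.07 rad), at rest, untouched by the robot; fingers still hold the outer lid, still, level to 0.3 rad, lower edge over 116 mm above the bench, touching neither inner lid, pot nor tin (horizontal distance between inner_lid and pot below 0.005 m and z of inner_lid in the frame of pot between 0.037 and 0.0445 m and angle between the z axis of inner_lid and the z axis of pot, either way round below 0.07 rad and angle between pot's own z axis and vertical below 0.06 rad and linear speed of inner_lid below 0.02 m/s and contact force between each of the arm, the fingers, outer_lid and inner_lid below 0.05 N and height (world z) of outer_lid above 0.116 m and contact force between the fingers and outer_lid above 0.5 N and contact force between outer_lid and pot below 0.05 N and contact force between outer_lid and screw_tin below 0.05 N and angle between outer_lid's own z axis and vertical below 0.3 rad and linear speed of outer_lid below 0.03 m/s); the arm keeps its last pose, push and grip.
It fails at once if the lids come apart while the inner lid is not seated in the pot, or the inner lid is disturbed afterwards (z of outer_lid in the frame of inner_lid above 0.02 m and (z of inner_lid in the frame of pot above 0.047 m or z of inner_lid in the frame of pot below 0.036 m or horizontal distance between inner_lid and pot above 0.006 m)).
It fails at once if the lids are dropped onto the pot or bench (height (world z) of inner_lid above 0.044 m and linear speed of inner_lid above 0.3 m/s and contact force between the fingers and inner_lid below 0.01 N).
It fails at once if the pot is shoved more than 40 mm or tipped (distance of pot from where it was at the start of the episode above 0.04 m or angle between pot's own z axis and vertical above 0.3 rad).
It fails at once if the screw tin, tape roll or screwdriver is moved more than 30 mm (distance of any of screw_tin, masking_roll, screwdriver from where it was at the start of the episode above 0.03 m).
It also fails if it takes over 42 s, if anything falls off the work surface, if the arm or the gripper's body presses on something with over 40 N, if the wrist force passes 120 N, or if a joint passes its speed limit or range.

### The arm

A 6-joint arm with a two-finger parallel gripper is mounted at the origin on a cart in front of the work surface, level with it; the furniture and walls round the work are solid. World frame = base frame: x ahead of the robot, y to its left, z up, the work surface at z = 0. Lengths are in mm, angles in rad, forces in N, time in s.
With the tool pointing down it reaches from about 350 to 875 mm from the base axis. Payload 4.2 kg.
Tool frame: the origin (TCP) lies on the mounting face of the last link; the fingertips stand 173 mm ahead of it and the grasp point (between the pads) lies 155 mm ahead of it (tcp_to_grasp is the distance from the TCP to the grasp point, in mm); z points along the fingers, y is the direction in which the jaws open and shut (so a half turn about z gives the same grasp; the last joint's range is limited). The gripper opens to 85 mm and grips with 20 to 120 N. Pads are 22 mm wide; open, the fingers measure 114 mm over their backs; the gripper's body (76 mm by 85 mm) begins 54 mm behind the grasp point. The pads swing forward as they close: fully open they stand 13 mm farther back than shut.
Start: joints at [0.259, 0.385, 0.008, 0, -1.194, -0.259], TCP at [624.98, 0.025, 404.712] pointing down, gripper open.
Joint ranges: [-3.14, 3.14], [-1.21, 2.06], [-1.07, 1.41], [-3.16, 2.05], [-2.99, -0.16], [-3.1, 3.1]. Speed limits (rad/s): [2.79, 2.79, 3.14, 3.14, 3.14, 3.14].

### API

Orientations are given as a unit quaternion [x, y, z, w].
In Python, from bench import * gives the robot as it stands. The module is installed in compiled form; this text tells all that it offers.
- The arm moves only by the tool apply_moves, never from a script. Its arguments are lists of equal length, an entry for each row: "fingers": the closure, from 0 (fully open) to 1 (shut); "dp": the shift along the world's x, y, z in cm, a list of three; "yaw": the turn about the world's z in degrees. A call has 1 to 10 rows; each row is the pose to reach, as a shift and turn from the pose measured when the call began; what a row does not reach only later rows make up. A row lasts 1/10 s, in which the tool goes at most 50 mm and 8.59 degrees, less where a joint would pass 70% of its speed; a pose out of reach is approached as far as the arm can. A call with a gripper value outside its range is refused whole. The fingers move at their own pace and stop on an object; the grip force is fixed at half the most. Time passes only in rows, so rows that repeat a pose let the fingers close. It gives the time, the measured TCP pose, the force and the opening at its end, in the units of the state.
- read_state(): the state, without advancing time (a new reading comes with each control period).
- get_image(name): name is "scene" or "side" or "wrist"; returns a dict with "color" (400x640x3 uint8, blue, green, red), "mtx" (3x3 intrinsics, pixels), "k1" (the pictures are not rectified: a ray, as slopes to the right and down, at radius r is drawn at 1 + k1 r^2 times it, then the intrinsics apply), "camera_from_world" (4x4, takes a point from world to camera coordinates); the wrist camera has in their place "tool_from_camera" (4x4, takes a point from camera to tool coordinates, whose origin is the TCP and whose axes are the flange's). Camera axes: x right, y down, z forward; pixel columns grow to the right and rows downward; lengths in mm; the calibration is good to about 2 mm. A picture is of the moment at which its call begins: read the wrist's pose just before it. There is no depth.
- job_done(): hands the job in, once; it reports no verdict.
The state is a dict: "clock": time; "joints": joint angles; "joint_vel": joint speeds; "joint_efforts": joint torques, N m; "position": TCP position; "ee_rot": TCP orientation; "contact_force": force on the tool from outside, world axes, zero at the start; "wrist_torque": the same for the moment, N m; "gripper_width": finger opening in mm.
Only numpy, scipy, OpenCV 4.12 (cv2) and the standard library are available. Lean on these libraries where they do the work, as an engineer would, in place of code of your own. Each camera call takes 0.05 s, during which the arm holds its last target. There are 200 camera calls.

## Working session

There is one attempt and no reset: what is moved stays moved. The work goes in short steps, Python scripts to look and compute and a tool call to move; the robot and the scene stay as the last step left them, time stands still between calls to the robot, and variables do not carry over. Pictures are saved under pics/ and viewed, about 8 in all and at most 12, crops included, and the job is handed in when it is done.

Besides the shell and the picture viewer there is one more tool, called as name([rows], argument=value, ...), one row to a line, values as JSON. apply_moves: Moves the arm, as the interface text tells. Its arguments: {"type":"object","properties":{"fingers":{"type":"array","items":{"type":"number"}},"dp":{"type":"array","items":{"type":"array","items":{"type":"number"}}},"yaw":{"type":"array","items":{"type":"number"}}},"required":["fingers","dp","yaw"]}

```bash
mkdir -p pics; cat > h.py <<'E'
from bench import *
import numpy as np, cv2
from scipy.spatial.transform import Rotation as R
def cam(name):
    s=read_state(); g=get_image(name)
    if name=="wrist":
        T=np.eye(4);T[:3,:3]=R.from_quat(s["ee_rot"]).as_matrix();T[:3,3]=s["position"]
        g["W"]=T@np.array(g["tool_from_camera"])
    else: g["W"]=np.linalg.inv(np.array(g["camera_from_world"]))
    return g
def px2w(g,u,v,z):
    K=np.array(g["mtx"]);d=np.array([(u-K[0,2])/K[0,0],(v-K[1,2])/K[1,1]])
    x=d.copy()
    for _ in range(20): x=d/(1+g["k1"]*(x@x))
    r=g["W"][:3,:3]@np.array([x[0],x[1],1]);o=g["W"][:3,3]
    return o+r*(z-o[2])/r[2]
def w2px(g,p):
    c=np.linalg.inv(g["W"])@np.append(p,1);x=c[:2]/c[2];x=x*(1+g["k1"]*(x@x));K=np.array(g["mtx"])
    return np.array([K[0,0]*x[0]+K[0,2],K[1,1]*x[1]+K[1,2]])
E
python3 - <<'E'
from h import *
import pickle
for n in("scene","side","wrist"):
    g=cam(n);cv2.imwrite(f"pics/{n}0.png",g["color"]);pickle.dump(g,open(n+"0.pkl","wb"));print(n,g["W"][:3,3],g["W"][:3,2],g["k1"])
print(read_state())
E
```

```text
scene [-270.75849809  744.50218108  485.9628274 ] [ 0.81488681 -0.42345885 -0.39578036] -0.09549985296476642
side [ 306.55392532 -311.46781181  627.17283161] [ 0.29239746  0.70423345 -0.64696133] -0.06357754308331591
wrist [624.18199397 -73.77250743 374.49924346] [-0.00285378  0.28724669 -0.95785239] -0.030493004839633422
{'clock': 0.15, 'joints': array([ 2.58588231e-01,  3.85361003e-01,  6.97292642e-03, -3.53079258e-04,
       -1.19393020e+00, -2.58617639e-01]), 'joint_vel': array([-0.00064987, -0.00232029,  0.00319239,  0.00236214, -0.00052912,
       -0.00082434]), 'joint_efforts': array([-6.03353892e-04, -3.92678475e+01,  1.88581592e+01,  4.18858320e+00,
       -3.39302780e-03,  5.70479813e-06]), 'position': array([6.24862757e+02, 2.91780317e-02, 4.03896889e+02]), 'ee_rot': array([-7.07050140e-01,  7.07162990e-01,  5.24444118e-04, -5.75298649e-04]), 'contact_force': array([ 0.00640808, -0.29037836, -0.06767628]), 'wrist_torque': array([-0.02556612,  0.04817377, -0.01559241]), 'gripper_width': 85.41095439204307}
```

View pics/scene0.png

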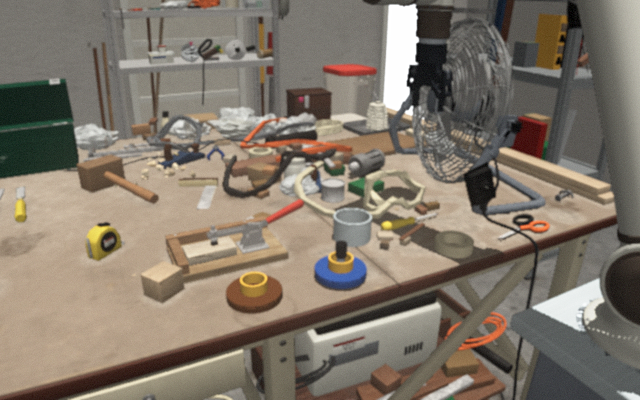

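View pics/side0.png

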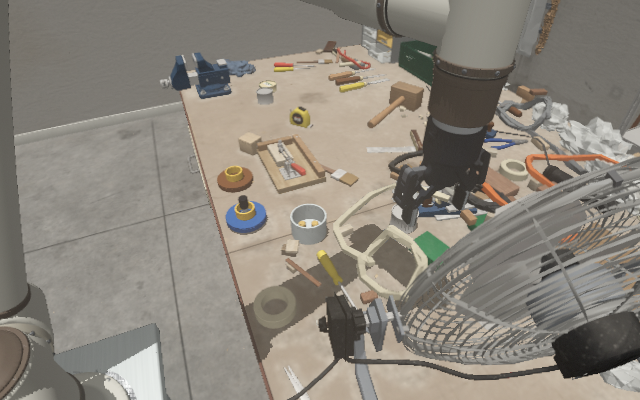

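Candidates: the blue lid with the yellow collar and black knob at scene (341,265) and side (245,213). The look-alike is the brown lid with a yellow collar at scene (254,290) and side (235,178). I choose the blue one. The open pot is at scene (352,228) and side (309,222), and the grey tin is near scene (331,190). Next I'll check the choice in close crops.

```bash
python3 - <<'E'
from h import *
import pickle
S=pickle.load(open("scene0.pkl","rb"));D=pickle.load(open("side0.pkl","rb"));Wr=pickle.load(open("wrist0.pkl","rb"))
a=cv2.resize(S["color"][170:300,290:420],(400,400),interpolation=cv2.INTER_CUBIC)
b=cv2.resize(D["color"][170:300,215:345],(400,400),interpolation=cv2.INTER_CUBIC)
w=cv2.resize(Wr["color"],(320,200))
im=np.zeros((600,800,3),np.uint8);im[:400,:400]=a;im[:400,400:]=b;im[400:,:320]=w
cv2.imwrite("pics/crop.png",im)
print("knobtop",px2w(S,341,243,74),px2w(D,243,198,74))
print("pot",px2w(S,352,213,55),px2w(D,309,213,55))
print("tin",px2w(S,331,182,45)); print("roll",px2w(S,455,242,24),px2w(D,274,305,24))
print("brown",px2w(S,254,290,12),px2w(D,235,178,12))
E
```

```text
knobtop [382.02487897 369.23507345  74.        ] [387.46671025 362.76324001  74.        ]
pot [521.04825598 263.6881066   55.        ] [518.45574788 271.47384986  55.        ]
tin [729.8663796  204.89506671  45.        ]
roll [358.5773858  106.83269332  24.        ] [373.00028591  88.42106735  24.        ]
brown [396.16303892 536.12542351  12.        ] [396.50673131 533.0634968   12.        ]
```

View pics/crop.png

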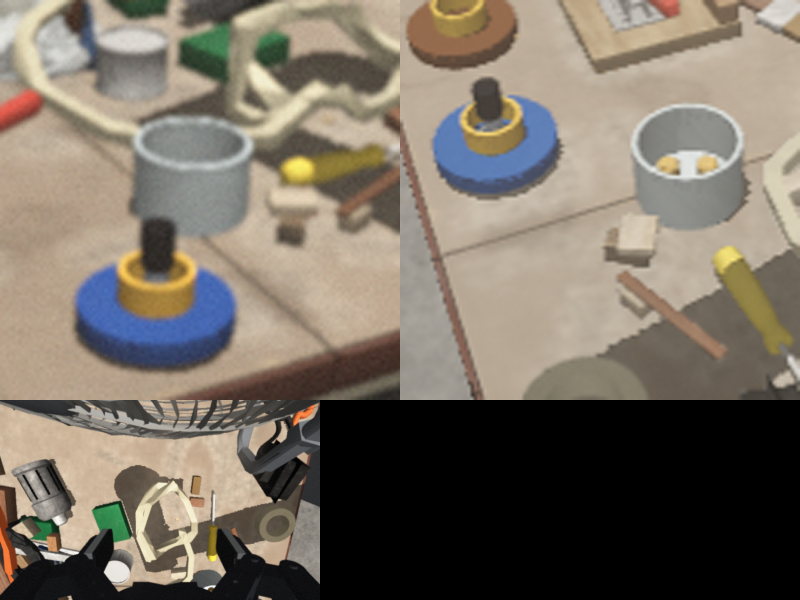

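The crops confirm it: the blue lid with yellow collar and black knob, knob top at crop-left (158,225) and crop-right (487,86). The pot rim is centred at crop-left (193,143) and crop-right (688,148), and the brown lid is the decoy. I'll move above the knob and refine with the wrist camera.

apply_moves([
  [-2.5, 4, 0],
  [-5, 8, 0],
  [-8, 12, 0],
  [-10.5, 16, -1],
  [-13, 20, -2],
  [-16, 24, -3],
  [-18.5, 28, -4],
  [-21, 32, -5],
  [-24, 36.6, -6],
  [-24, 36.6, -6],
], fingers=[0, 0, 0, 0, 0, 0, 0, 0, 0, 0], yaw=[0, 0, 0, 0, 0, 0, 0, 0, 0, 0])

```text
clock: 1.15
position: [382.3, 369.3, 342.5]
ee_rot: [0.709, -0.705, -0.001, 0.001]
contact_force: [0.1, 0.1, -0.1]
gripper_width: 85.6
```

```bash
python3 - <<'E'
from h import *
import pickle
g=cam("wrist");cv2.imwrite("pics/w1.png",g["color"]);pickle.dump(g,open("w1.pkl","wb"))
s=read_state();print(s["position"],s["ee_rot"])
for p in ([385,366,74],[517,264,55]): print(w2px(g,p))
E
```

```text
[383.00015671 368.41151555 342.81542492] [ 7.08676461e-01 -7.05531937e-01 -4.67504391e-04  1.46305500e-03]
[323.34680628 196.02995666]
[131.61529768  45.04573399]
```

View pics/w1.png

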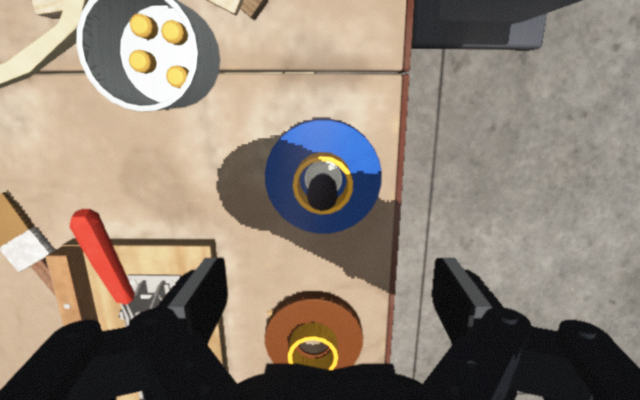

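The wrist view shows the blue lid at (323,177) with the knob at (322,190), the pot at (147,50) and the brown decoy at (313,345). I'll fit the lid silhouettes.

```bash
cat >> h.py <<'E'
from scipy.optimize import least_squares
def hull(g,x,y,rings):
    t=np.linspace(0,2*np.pi,60,endpoint=False)
    return np.array([w2px(g,[x+r*np.cos(a),y+r*np.sin(a),z]) for z,r in rings for a in t])
def bounds(P,dirs): return (P@dirs.T).max(0)
def fit(g,pts,rings,x0,dirs=None):
    if dirs is None:
        t=np.linspace(0,2*np.pi,16,endpoint=False);dirs=np.c_[np.cos(t),np.sin(t)]
    b=bounds(pts,dirs)
    r=least_squares(lambda q:bounds(hull(g,*q,rings),dirs)-b,x0,diff_step=1e-4,loss='soft_l1')
    return r.x,np.abs(r.fun).mean()
def mask(g,lo,hi,roi):
    h=cv2.cvtColor(g["color"],cv2.COLOR_BGR2HSV);m=cv2.inRange(h,np.array(lo),np.array(hi))
    k=np.zeros_like(m);x0,y0,x1,y1=roi;k[y0:y1,x0:x1]=m[y0:y1,x0:x1]
    n,l,st,_=cv2.connectedComponentsWithStats(k)
    if n<2:return np.zeros((0,2))
    i=1+st[1:,4].argmax();v,u=np.where(l==i);return np.c_[u,v].astype(float)
E
python3 - <<'E'
from h import *
import pickle
W=pickle.load(open("w1.pkl","rb"));S=pickle.load(open("scene0.pkl","rb"));D=pickle.load(open("side0.pkl","rb"))
sk=[(6,50),(22,50)];co=[(22,24),(44,24)];kn=[(74,11)]
for n,g,roi in(("W",W,(220,80,400,260)),("S",S,(300,230,380,300)),("D",D,(215,180,280,240))):
    b=mask(g,(100,90,30),(130,255,255),roi);y=mask(g,(12,110,30),(32,255,255),roi)
    k=mask(g,(0,0,0),(180,255,45),roi)
    print(n,len(b),len(y),len(k),"blue",fit(g,b,sk,[385,366]),"collar",fit(g,y,co,[385,366]))
    if n!='W': print(" knob",fit(g,k,[(50,11),(74,11)],[385,366]), k.min(0),k.max(0))
# wrist knob: print dark
k=mask(W,(0,0,0),(180,255,45),(290,150,355,220));print(k.min(0),k.max(0)); print(hull(W,385,366,[(74,11)]).min(0),hull(W,385,366,[(74,11)]).max(0),fit(W,k,[(46,11),(74,11)],[385,366]))
# pot rim: bright/grey side view + scene overlay
im=[]
for g,roi,pp in((S,(310,195,400,255),(517,264)),(D,(280,195,340,250),(517,264)),(W,(60,0,240,120),(517,264))):
    c=g["color"].copy()
    for r in(42,38):
        for p in hull(g,*pp,[(55,r)]):
            u,v=np.round(p).astype(int)
            if 0<=u<640 and 0<=v<400:c[v,u]=(0,0,255)
    x0,y0,x1,y1=roi;im.append(cv2.resize(c[y0:y1,x0:x1],None,fx=400/(x1-x0),fy=400/(x1-x0),interpolation=cv2.INTER_NEAREST)[:300])
o=np.zeros((600,800,3),np.uint8)
for i,c in enumerate(im): o[300*(i//2):300*(i//2)+c.shape[0],400*(i%2):400*(i%2)+c.shape[1]]=c
cv2.imwrite("pics/pot.png",o)
E
```

```text
W 7264 1146 796 blue (array([386.25542635, 366.27610141]), np.float64(0.9847784772078365)) collar (array([386.22140092, 366.68320592]), np.float64(1.0527249603282152))
S 934 364 5 blue (array([385.17019679, 367.63337914]), np.float64(1.5055963819589915)) collar (array([386.39137223, 366.96207592]), np.float64(1.0652868880232411))
 knob (array([405.94232457, 358.71938394]), np.float64(6.774246356966174)) [339. 247.] [341. 249.]
D 528 209 0 blue (array([386.70681237, 371.80600968]), np.float64(1.5677700180700502)) collar (array([384.41234844, 490.29783906]), np.float64(3.564446648126307))Traceback (most recent call last):
  File "<stdin>", line 9, in <module>
  File "h.py", line 28, in fit
    b=bounds(pts,dirs)
  File "h.py", line 24, in bounds
    def bounds(P,dirs): return (P@dirs.T).max(0)
                               ~~~~~~~~~~~~~~^^^
    return umr_maximum(a, axis, None, out, keepdims, initial, where)
ValueError: zero-size array to reduction operation maximum which has no identity
```

```bash
python3 - <<'E'
from h import *
import pickle
W=pickle.load(open("w1.pkl","rb"));S=pickle.load(open("scene0.pkl","rb"));D=pickle.load(open("side0.pkl","rb"))
k=mask(W,(0,0,0),(180,255,35),(290,150,355,220));print(k.min(0),k.max(0)); print(hull(W,386,366.5,[(74,11)]).min(0),hull(W,386,366.5,[(74,11)]).max(0))
im=[]
for g,roi,pp in((S,(310,195,400,255),(517,264)),(D,(270,190,350,250),(517,264)),(W,(60,0,240,120),(517,264))):
    x0,y0,x1,y1=roi;f=400/(x1-x0)
    c=cv2.resize(g["color"][y0:y1,x0:x1],None,fx=f,fy=f,interpolation=cv2.INTER_NEAREST)
    for r,col in((42,(0,0,255)),(38,(255,0,255))):
        for p in hull(g,*pp,[(55,r)]):
            cv2.circle(c,tuple(int(q) for q in (p+.5-[x0,y0])*f),1,col,-1)
    im.append(c[:300])
o=np.zeros((600,800,3),np.uint8)
for i,c in enumerate(im): o[300*(i//2):300*(i//2)+c.shape[0],400*(i%2):400*(i%2)+c.shape[1]]=c
cv2.imwrite("pics/pot.png",o)
E
```

```text
[311. 176.] [336. 209.]
[306.43157388 181.64854455] [337.43825128 211.37810055]
```

View pics/pot.png

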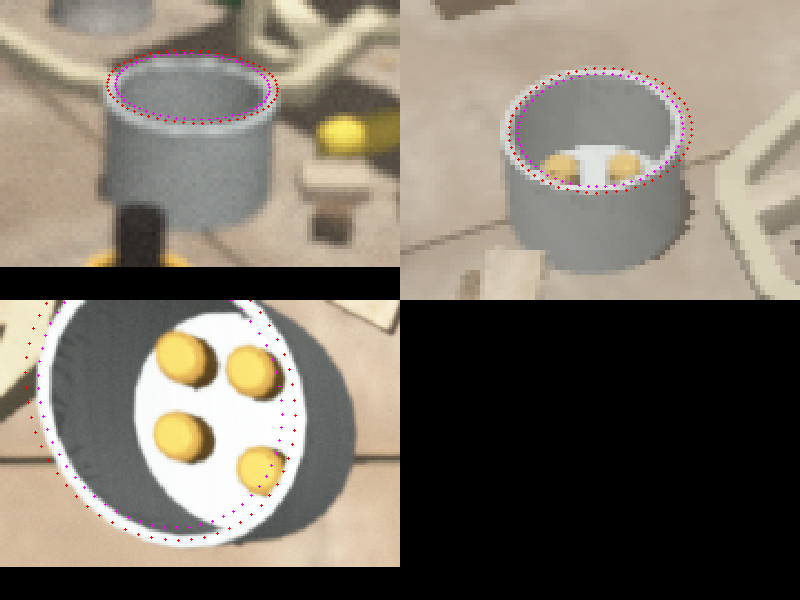

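The overlay at (517,264) is off: the true rim lies about 5 px to the right in the wrist view, so the pot's x is about 5 mm less. I'll take a direct look over the pot before grasping.

apply_moves([
  [4, -3, 0],
  [8, -6, 0],
  [11, -8.5, 0],
  [12.8, -10.2, 0],
  [12.8, -10.2, 0],
  [12.8, -10.2, 0],
], fingers=[0, 0, 0, 0, 0, 0], yaw=[0, 0, 0, 0, 0, 0])

```text
clock: 1.8
position: [511.5, 265.1, 342.7]
ee_rot: [0.708, -0.706, -0.001, 0.002]
contact_force: [-1.0, 0.1, 0.4]
gripper_width: 85.6
```

```bash
python3 - <<'E'
from h import *
import pickle
from scipy.ndimage import map_coordinates
from scipy.optimize import minimize
W=cam("wrist");print(read_state()["position"]);pickle.dump(W,open("w2.pkl","wb"))
gr=cv2.GaussianBlur(W["color"],(3,3),0).min(2).astype(float)
def ring(x,y,r): 
    P=hull(W,x,y,[(55,r)]);return map_coordinates(gr,[P[:,1],P[:,0]],order=1)
f=lambda q:-(np.mean(np.clip(ring(*q,40),0,230)-.5*np.clip(ring(*q,44.5),0,230)-.5*np.clip(ring(*q,35.5),0,230)))
best=min((f((x,y)),x,y) for x in np.arange(500,532,1.) for y in np.arange(250,280,1.));print(best)
m=minimize(f,best[1:],method="Nelder-Mead");print(m.x,m.fun)
c=W["color"].copy()
for r,col in((42,(0,0,255)),(38,(255,0,255))):
    for p in hull(W,*m.x,[(55,r)]): cv2.circle(c,tuple(np.round(p).astype(int)),0,col,-1)
cv2.imwrite("pics/w2.png",c)
E
```

```text
[510.96396465 265.79156283 342.79698622]
(np.float64(-57.84686042767376), np.float64(514.0), np.float64(267.0))
[513.61098747 266.58177553] -58.983451664030035
```

View pics/w2.png

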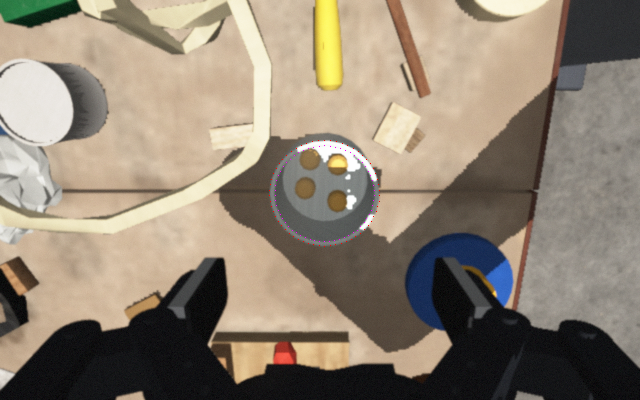

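The pot fits at (513.6, 266.6), with the overlay on its rim at (325,192). The lids are at (386.2, 366.5). I'll go back over the knob and descend.

apply_moves([
  [-4, 3.2, 0],
  [-8, 6.5, 0],
  [-11.5, 9.3, 0],
  [-12.5, 10.1, 0],
  [-12.5, 10.1, 0],
  [-12.5, 10.1, -4],
  [-12.5, 10.1, -8],
  [-12.5, 10.1, -10.5],
  [-12.5, 10.1, -11.5],
  [-12.5, 10.1, -11.5],
], fingers=[0, 0, 0, 0, 0, 0, 0, 0, 0, 0], yaw=[0, 0, 0, 0, 0, 0, 0, 0, 0, 0])

```text
clock: 2.85
position: [386.3, 366.3, 226.7]
ee_rot: [0.708, -0.706, -0.0, 0.003]
contact_force: [0.2, 0.0, 0.5]
gripper_width: 85.3
```

```bash
python3 - <<'E'
from h import *
import pickle
W=cam("wrist");D=cam("side");s=read_state();print(s["position"],s["contact_force"])
a=cv2.resize(D["color"][140:260,180:310],(400,369),interpolation=cv2.INTER_CUBIC)
o=np.zeros((400,800,3),np.uint8);o[:369,:400]=a
w=W["color"][150:400,120:520];o[:250,400:]=w;cv2.imwrite("pics/g1.png",o)
print(w2px(W,[386.2,366.5,74]))
E
```

```text
[386.62337564 367.14965018 228.88925952] [-0.57060369 -0.26482168 -0.05683821]
[326.11737674 287.91726104]
```

View pics/g1.png

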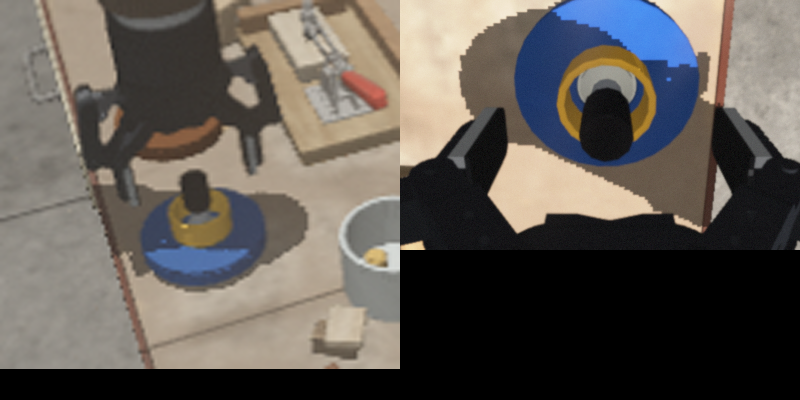

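The knob top at wrist (326,290) agrees with the prediction. Closing now.

apply_moves([
  [0, 0, 0],
  [0, 0, 0],
  [0, 0, 0],
  [0, 0, 0],
  [0, 0, 0],
  [0, 0, 0],
  [0, 0, 0],
  [0, 0, 0],
], fingers=[0.5, 1, 1, 1, 1, 1, 1, 1], yaw=[0, 0, 0, 0, 0, 0, 0, 0])

```text
clock: 3.75
position: [386.9, 367.3, 229.4]
ee_rot: [0.708, -0.706, -0.001, 0.0]
contact_force: [0.8, -0.8, 5.4]
gripper_width: 19.8
```

```bash
python3 - <<'E'
from h import *
W=cam("wrist");D=cam("side");s=read_state();print(s["position"],s["contact_force"],s["gripper_width"])
a=cv2.resize(D["color"][140:260,180:310],(400,369),interpolation=cv2.INTER_CUBIC)
o=np.zeros((400,800,3),np.uint8);o[:369,:400]=a
w=W["color"][150:400,120:520];o[:250,400:]=w;cv2.imwrite("pics/g2.png",o)
roi=(200,100,450,330)
b=mask(W,(100,90,30),(130,255,255),roi)
t=np.radians([0,180,-90,-120,-60,-150,-30]);dirs=np.c_[np.cos(t),np.sin(t)]
print(fit(W,b,[(6,50),(22,50)],[386,366],dirs))
E
```

```text
[386.87950598 367.31925714 229.43177498] [ 1.13679785 -0.72368984  4.81711762] 19.113387378375744
(array([385.98528592, 367.11319686]), np.float64(0.6906982517214603))
```

View pics/g2.png

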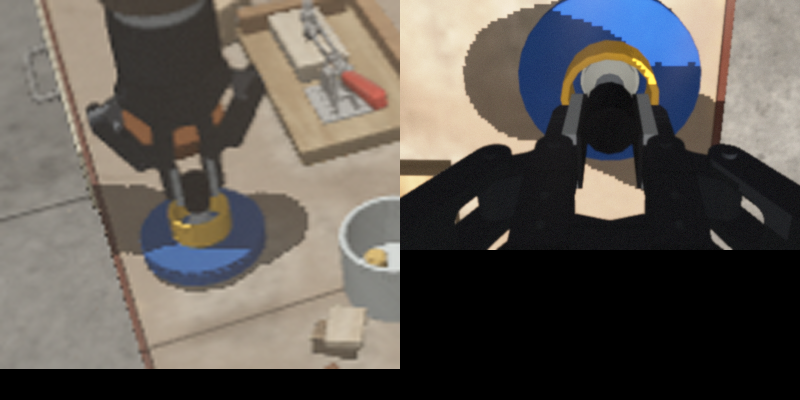

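apply_moves([
  [0, 0, 0.5],
  [0, 0, 1],
  [0, 0, 2],
  [0, 0, 3.5],
  [0, 0, 5],
  [0, 0, 6.5],
  [0, 0, 8],
  [0, 0, 8],
  [0, 0, 8],
], fingers=[1, 1, 1, 1, 1, 1, 1, 1, 1], yaw=[0, 0, 0, 0, 0, 0, 0, 0, 0])

```text
clock: 4.75
position: [386.6, 367.1, 309.4]
ee_rot: [0.708, -0.706, -0.001, 0.0]
contact_force: [-1.4, -0.6, -3.1]
gripper_width: 19.9
```

```bash
python3 - <<'E'
from h import *
W=cam("wrist");D=cam("side");S=cam("scene");s=read_state();print(s["position"],s["contact_force"],s["gripper_width"])
a=cv2.resize(D["color"][110:240,180:310],(400,400),interpolation=cv2.INTER_CUBIC)
o=np.zeros((600,800,3),np.uint8);o[:400,:400]=a
w=W["color"][150:400,120:520];o[:250,400:]=w;c=cv2.resize(S["color"][180:300,280:410],(370,342),interpolation=cv2.INTER_CUBIC);o[250:592,400:770]=c;cv2.imwrite("pics/g3.png",o)
roi=(200,100,450,330)
b=mask(W,(100,90,30),(130,255,255),roi)
t=np.radians([0,180,-90,-120,-60,-150,-30]);dirs=np.c_[np.cos(t),np.sin(t)]
for h in(78,80,82):print(h,fit(W,b,[(6+h,50),(22+h,50)],[386,366],dirs))
for h in(78,80,82):print(fit(S,mask(S,(100,90,30),(130,255,255),(290,180,380,300)),[(6+h,50),(22+h,50)],[386,366]),fit(D,mask(D,(100,90,30),(130,255,255),(190,120,300,240)),[(6+h,50),(22+h,50)],[386,366]))
E
```

```text
[386.62589029 367.0096826  308.41328622] [ 0.09490407  0.16828242 -3.33632405] 19.222747801679112
78 (array([385.43077973, 366.84820064]), np.float64(0.5613481345502365))
80 (array([385.41587272, 366.7471148 ]), np.float64(0.6972274751774482))
82 (array([385.40080296, 366.65003699]), np.float64(0.8566776453246021))
(array([387.78778392, 362.99110721]), np.float64(2.6901448234691903)) (array([381.56739897, 370.58269035]), np.float64(6.1594484830747165))
(array([384.81757525, 364.77646648]), np.float64(2.7959820487951443)) (array([381.35075324, 368.29657888]), np.float64(6.226670557688221))
(array([381.84722162, 366.56109779]), np.float64(2.902792092929782)) (array([381.1341812 , 366.00926249]), np.float64(6.294382628809133))
```

View pics/g3.png

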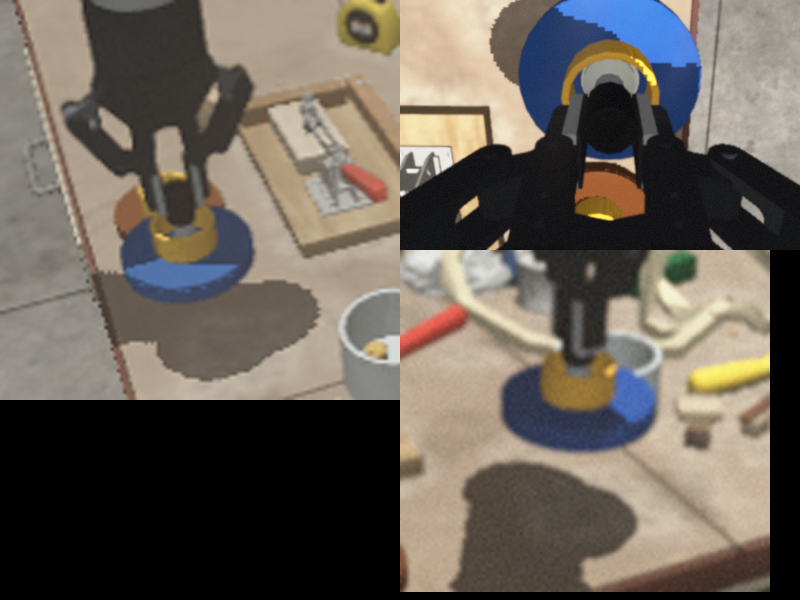

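Both lids are lifted together and level. I'll carry them over the pot.

apply_moves([
  [1, -0.8, 0],
  [3, -2.4, 0],
  [5.5, -4.3, 0],
  [8, -6.2, 0],
  [10.5, -8.2, 0],
  [12, -9.4, 0],
  [12.8, -10, 0],
  [12.8, -10, 0],
  [12.8, -10, 0],
], fingers=[1, 1, 1, 1, 1, 1, 1, 1, 1], yaw=[0, 0, 0, 0, 0, 0, 0, 0, 0])

```text
clock: 5.8
position: [514.3, 267.1, 308.0]
ee_rot: [0.708, -0.706, -0.001, 0.002]
contact_force: [0.5, 0.6, -2.5]
gripper_width: 19.7
```

```bash
python3 - <<'E'
from h import *
W=cam("wrist");S=cam("scene");D=cam("side");s=read_state();print(s["position"],s["contact_force"],s["gripper_width"],s["ee_rot"])
roi=(200,100,450,330)
b=mask(W,(100,90,30),(130,255,255),roi)
t=np.radians([0,180,-90,-120,-60,-150,-30]);dirs=np.c_[np.cos(t),np.sin(t)]
print(fit(W,b,[(85,50),(101,50)],[514,266],dirs))
a=cv2.resize(D["color"][120:260,250:380],(371,400),interpolation=cv2.INTER_CUBIC)
c=cv2.resize(S["color"][130:270,290:420],(371,400),interpolation=cv2.INTER_CUBIC)
o=np.zeros((400,742,3),np.uint8);o[:,:371]=a;o[:,371:]=c;cv2.imwrite("pics/p1.png",o)
E
```

```text
[513.95808103 267.62818679 308.44113427] [-0.82402734  0.12051637 -2.4464762 ] 19.679773555346227 [ 7.08799751e-01 -7.05408559e-01 -4.97177413e-04  1.19624816e-03]
(array([512.70441933, 266.28238725]), np.float64(0.6202293611076917))
```

View pics/p1.png

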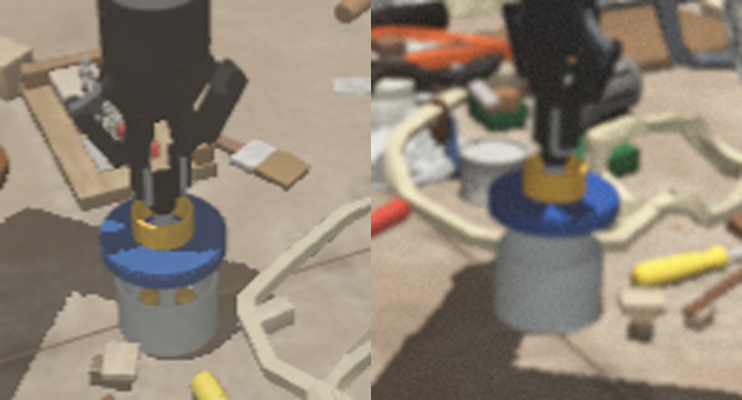

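The lid is centred over the pot to about 1 mm. Lowering gently.

apply_moves([
  [0.05, 0, -0.5],
  [0.05, 0, -1],
  [0.05, 0, -1.5],
  [0.05, 0, -1.9],
  [0.05, 0, -2.2],
  [0.05, 0, -2.5],
  [0.05, 0, -2.8],
  [0.05, 0, -3.1],
  [0.05, 0, -3.3],
  [0.05, 0, -3.3],
], fingers=[1, 1, 1, 1, 1, 1, 1, 1, 1, 1], yaw=[0, 0, 0, 0, 0, 0, 0, 0, 0, 0])

```text
clock: 6.95
position: [514.4, 267.5, 275.1]
ee_rot: [0.709, -0.705, -0.001, 0.002]
contact_force: [-0.0, 0.9, -2.6]
gripper_width: 19.8
```

Free entry, with no contact yet: the weight is still on the gripper, and the plug is about 9 mm inside the mouth.

apply_moves([
  [0, 0, -0.1],
  [0, 0, -0.2],
  [0, 0, -0.3],
  [0, 0, -0.4],
  [0, 0, -0.5],
  [0, 0, -0.5],
], fingers=[1, 1, 1, 1, 1, 1], yaw=[0, 0, 0, 0, 0, 0])

```text
clock: 7.55
position: [514.5, 267.6, 270.5]
ee_rot: [0.709, -0.705, -0.0, 0.001]
contact_force: [0.1, -1.1, -0.4]
gripper_width: 19.7
```

apply_moves([
  [0, 0, -0.05],
  [0, 0, -0.1],
  [0, 0, -0.1],
  [0, 0, -0.1],
], fingers=[1, 1, 1, 1], yaw=[0, 0, 0, 0])

```text
clock: 7.95
position: [514.5, 267.5, 270.4]
ee_rot: [0.709, -0.705, -0.0, 0.001]
contact_force: [-2.1, -2.1, 5.3]
gripper_width: 19.7
```

Seated: the force reversed at TCP z 270.4, as predicted. Releasing.

apply_moves([
  [0, 0, 0],
  [0, 0, 0],
  [0, 0, 0],
  [0, 0, 0],
  [0, 0, 0],
  [0, 0, 0],
  [0, 0, 0],
  [0, 0, 0],
], fingers=[0.7, 0.5, 0.3, 0, 0, 0, 0, 0], yaw=[0, 0, 0, 0, 0, 0, 0, 0])

```text
clock: 8.75
position: [514.5, 267.5, 270.4]
ee_rot: [0.709, -0.705, -0.0, 0.001]
contact_force: [-0.4, -1.1, 0.2]
gripper_width: 85.4
```

```bash
python3 - <<'E'
from h import *
W=cam("wrist");D=cam("side");S=cam("scene");s=read_state();print(s["position"],s["contact_force"],s["gripper_width"])
roi=(180,60,460,340)
b=mask(W,(100,90,30),(130,255,255),roi);y=mask(W,(12,110,30),(32,255,255),roi)
t=np.radians([0,180,-90,-120,-60,-150,-30]);dirs=np.c_[np.cos(t),np.sin(t)]
for h in(39,41,43,46): print(h,fit(W,b,[(6+h,50),(22+h,50)],[514,266]),fit(W,y,[(22+h,24),(44+h,24)],[514,266],dirs))
a=cv2.resize(D["color"][130:250,245:375],(400,369),interpolation=cv2.INTER_CUBIC)
o=np.zeros((600,800,3),np.uint8);o[:369,:400]=a
o[:250,400:]=W["color"][150:400,120:520];c=cv2.resize(S["color"][150:270,290:420],(370,342),interpolation=cv2.INTER_CUBIC);o[250:592,400:770]=c;cv2.imwrite("pics/p2.png",o)
E
```

```text
[514.52199132 267.53152691 270.40337079] [1.1345687  0.41206092 0.32552739] 85.29604065702827
39 (array([512.84805186, 266.81146316]), np.float64(0.3699602084183512)) (array([512.81050967, 267.58838117]), np.float64(0.24934795963311654))
41 (array([512.86203218, 266.25203201]), np.float64(0.9768218619658529)) (array([512.81775303, 267.11410645]), np.float64(0.4232076213715266))
43 (array([512.88946959, 265.96231759]), np.float64(1.8831839446599723)) (array([512.83053288, 266.63777366]), np.float64(0.6599136990722484))
46 (array([512.87661763, 265.74292181]), np.float64(3.2412339551477114)) (array([512.86486312, 265.91655516]), np.float64(1.0329137402010695))
```

View pics/p2.png

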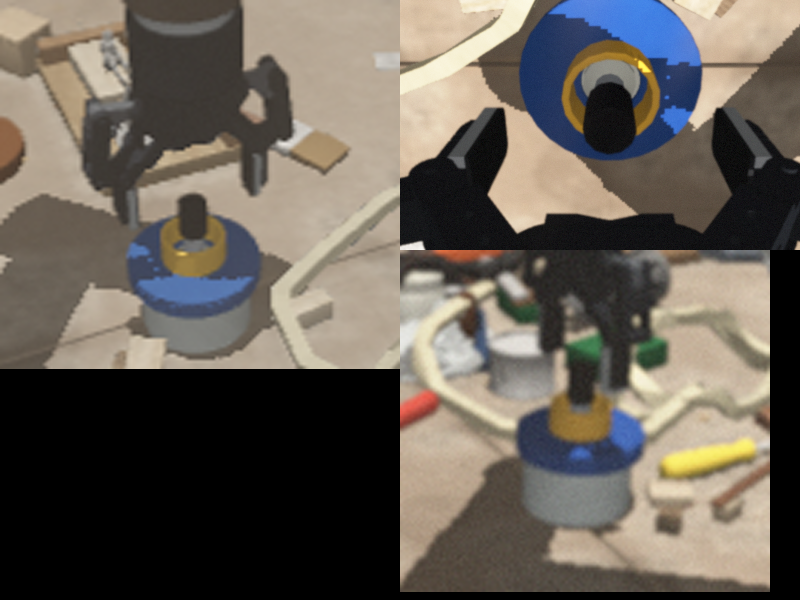

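The wrist fit puts both lids level and home: seat height is 39–41 mm, and the outer lid is centred at about (512.8, 267). Next I'll narrow the fingers to roughly 60 mm and lower them round the collar.

apply_moves([
  [-0.05, 0, 0],
  [-0.05, 0, -0.5],
  [-0.05, 0, -1],
  [-0.05, 0, -1.5],
  [-0.05, 0, -2],
  [-0.05, 0, -2.3],
  [-0.05, 0, -2.5],
  [-0.05, 0, -2.5],
], fingers=[0.3, 0.3, 0.3, 0.3, 0.3, 0.3, 0.3, 0.3], yaw=[0, 0, 0, 0, 0, 0, 0, 0])

```text
clock: 9.7
position: [514.0, 267.5, 245.0]
ee_rot: [0.709, -0.705, -0.0, 0.001]
contact_force: [0.2, 0.8, -0.1]
gripper_width: 59.9
```

```bash
python3 - <<'E'
from h import *
W=cam("wrist");D=cam("side");S=cam("scene");s=read_state();print(s["position"],s["contact_force"],s["gripper_width"])
a=cv2.resize(D["color"][130:250,245:375],(400,369),interpolation=cv2.INTER_CUBIC)
o=np.zeros((600,800,3),np.uint8);o[:369,:400]=a
o[:250,400:]=W["color"][150:400,120:520];c=cv2.resize(S["color"][150:270,290:420],(370,342),interpolation=cv2.INTER_CUBIC);o[250:592,400:770]=c;cv2.imwrite("pics/p3.png",o)
E
```

```text
[514.11814564 267.58405955 245.60302344] [-0.60442631 -0.72105524 -0.35445816] 59.73281842327827
```

View pics/p3.png

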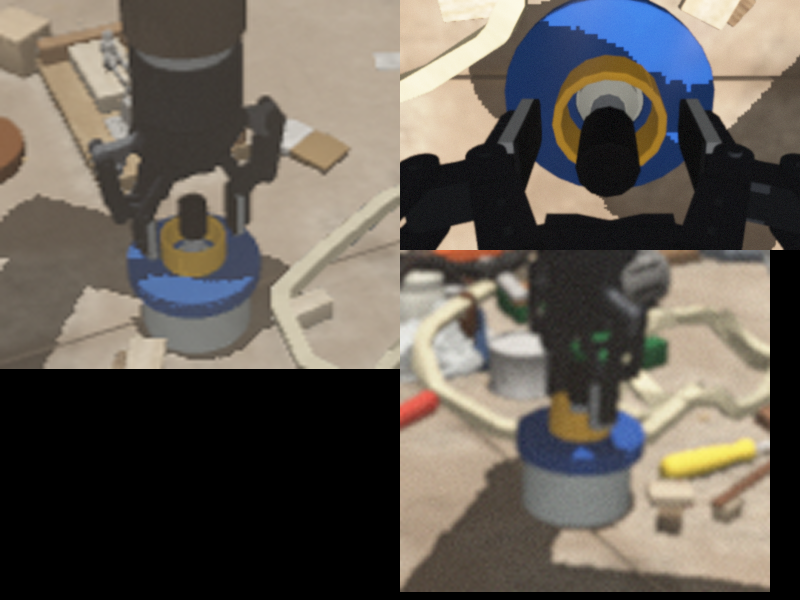

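The fingers straddle the collar evenly: gaps of about 13 and 15 px at wrist crop (545,110) and (675,110). I'll feel downward for the lid's top.

apply_moves([
  [0, 0, -0.2],
  [0, 0, -0.4],
  [0, 0, -0.6],
  [0, 0, -0.6],
], fingers=[0.3, 0.3, 0.3, 0.3], yaw=[0, 0, 0, 0])

```text
clock: 10.25
position: [514.0, 267.5, 239.2]
ee_rot: [0.709, -0.705, -0.0, 0.001]
contact_force: [-0.2, -0.0, 0.4]
gripper_width: 59.7
```

apply_moves([
  [0, 0, -0.15],
  [0, 0, -0.3],
  [0, 0, -0.4],
  [0, 0, -0.4],
], fingers=[0.3, 0.3, 0.3, 0.3], yaw=[0, 0, 0, 0])

```text
clock: 10.65
position: [514.0, 267.4, 235.0]
ee_rot: [0.709, -0.705, -0.0, 0.002]
contact_force: [0.4, 0.5, 0.3]
gripper_width: 60.2
```

apply_moves([
  [0, 0, 0],
  [0, 0, 0],
  [0, 0, 0],
  [0, 0, 0],
  [0, 0, 0],
  [0, 0, 0],
  [0, 0, 0],
  [0, 0, 0],
  [0, 0, 0],
], fingers=[0.38, 0.42, 0.46, 0.5, 0.6, 0.8, 1, 1, 1], yaw=[0, 0, 0, 0, 0, 0, 0, 0, 0])

```text
clock: 11.55
position: [514.1, 267.6, 235.5]
ee_rot: [0.709, -0.705, -0.0, 0.001]
contact_force: [0.4, 0.4, 6.2]
gripper_width: 45.4
```

Gripped: 45.4 mm reads with the same −2 mm bias as the knob did. Lifting slowly straight up.

apply_moves([
  [0, 0, 0.2],
  [0, 0, 0.4],
  [0, 0, 0.7],
  [0, 0, 1],
  [0, 0, 1.3],
  [0, 0, 1.3],
], fingers=[1, 1, 1, 1, 1, 1], yaw=[0, 0, 0, 0, 0, 0])

```text
clock: 12.15
position: [514.2, 267.7, 249.0]
ee_rot: [0.709, -0.705, -0.0, 0.001]
contact_force: [0.5, -0.3, -1.4]
gripper_width: 45.4
```

```bash
python3 - <<'E'
from h import *
W=cam("wrist");s=read_state();print(s["position"],s["contact_force"],s["gripper_width"])
b=mask(W,(100,90,30),(130,255,255),(180,60,460,340))
t=np.radians([0,180,-90,-120,-60,-150,-30]);dirs=np.c_[np.cos(t),np.sin(t)]
for h in(41,53):print(fit(W,b,[(6+h,50),(22+h,50)],[514,266],dirs))
E
```

```text
[514.1333535  267.60138346 248.76386707] [-0.20778129  0.27621501 -1.24245009] 45.78089608072409
(array([513.44745461, 268.31237239]), np.float64(3.5796111788336913))
(array([513.43222633, 267.20336285]), np.float64(0.3541784696088866))
```

The weight on the wrist is about 1.2 N, so only the outer lid is up. Continuing.

apply_moves([
  [0, 0, 0.5],
  [0, 0, 1.2],
  [0, 0, 2],
  [0, 0, 3],
  [0, 0, 4],
  [0, 0, 5],
  [0, 0, 6],
  [0, 0, 7],
  [0, 0, 8],
  [0, 0, 8],
], fingers=[1, 1, 1, 1, 1, 1, 1, 1, 1, 1], yaw=[0, 0, 0, 0, 0, 0, 0, 0, 0, 0])

```text
clock: 13.2
position: [514.5, 267.9, 330.7]
ee_rot: [0.709, -0.705, 0.0, -0.001]
contact_force: [2.2, 1.0, -1.3]
gripper_width: 45.8
```

apply_moves([
  [0, 0, 0],
  [0, 0, 0],
  [0, 0, 0],
  [0, 0, 0],
  [0, 0, 0],
], fingers=[1, 1, 1, 1, 1], yaw=[0, 0, 0, 0, 0])

```text
clock: 13.7
position: [514.5, 267.9, 330.4]
ee_rot: [0.709, -0.705, 0.0, -0.001]
contact_force: [-0.7, -0.5, -0.5]
gripper_width: 45.5
```

```bash
python3 - <<'E'
from h import *
W=cam("wrist");S=cam("scene");D=cam("side");s=read_state();print(s["position"],s["contact_force"],s["gripper_width"])
b=mask(W,(100,90,30),(130,255,255),(180,60,460,340))
t=np.radians([0,180,-90,-120,-60,-150,-30]);dirs=np.c_[np.cos(t),np.sin(t)]
for h in(127,131,135,139):print(h,fit(W,b,[(h,50),(16+h,50)],[514,266],dirs)[1])
h=132
for n,g in(("S",S),("D",D)):
    P=hull(g,513.6,266.6,[(h,50),(h+16,50)]);print(n,"pred",P.min(0),P.max(0))
    b=mask(g,(100,90,30),(130,255,255),(240,80,430,260));print(b.min(0),b.max(0))
    # white flange seated: predicted rows at z 55..59, and knob
    P=hull(g,513.6,266.6,[(55,41),(59,41)]);print("flange pred",P.min(0),P.max(0))
    u=int(w2px(g,[513.6,266.6,59])[0]); 
    P=hull(g,513.6,266.6,[(87,11),(115,11)]);print("knob pred",P.min(0),P.max(0))
    k=mask(g,(0,0,0),(180,255,70),(int(P[:,0].min())-6,int(P[:,1].min()),int(P[:,0].max())+6,int(P[:,1].max())+8));print("knob",k.min(0) if len(k) else 0,k.max(0) if len(k) else 0)
    x0=int(P[:,0].mean())+14;print("col right of boss",[int(v) for v in g["color"][int(w2px(g,[513.6,266.6,59])[1])-14:int(w2px(g,[513.6,266.6,59])[1])+22,x0].min(1)],"from row",int(w2px(g,[513.6,266.6,59])[1])-14)
E
```

```text
[514.5040182  267.86125614 330.57761258] [-0.56865112 -0.4020135  -0.57214606] 46.10535902234568
127 4.094016487610981
131 3.0680108706432003
135 1.9896672710529526
139 0.9016084500181135
S pred [330.24567052 166.63062332] [377.95613497 190.56871115]
[331. 166.] [376. 186.]
flange pred [333.78958156 205.20724973] [371.48545508 222.86569165]
knob pred [347.99158627 187.13533756] [358.73567164 203.16653806]
knob [349. 187.] [362. 204.]
col right of boss [128, 130, 133, 136, 144, 153, 162, 148, 117, 105, 88, 106, 110, 113, 110, 110, 107, 106, 108, 112, 135, 175, 183, 174, 156, 147, 136, 128, 138, 135, 141, 134, 135, 131, 128, 126] from row 198
D pred [283.01410869 169.33843886] [329.81489523 204.13676632]
[287. 186.] [327. 199.]
flange pred [289.90121604 201.90500317] [325.61200657 227.50819639]
knob pred [301.94262613 191.73239381] [312.25309385 207.74160764]
knob [304. 200.] [311. 207.]
col right of boss [148, 147, 147, 147, 149, 146, 148, 139, 125, 124, 124, 124, 124, 124, 124, 124, 125, 125, 126, 124, 125, 125, 125, 125, 119, 118, 115, 115, 117, 117, 116, 116, 115, 114, 115, 114] from row 199
```

The lid is held with its lower edge at about 142 mm. The knob lies within about 1 px of its predicted rows for a fully seated inner lid, and the white flange edge is at scene rows 219–221, where predicted. Handing in.

```bash
python3 -c "
from bench import *
print(job_done())"
```

```text
the job is handed in; nothing more can be done
None
```

I closed the pot with both lids, then lifted the blue outer lid off by its collar and handed the job in at about 14 s on the robot's clock. No verdict was reported.

**Placing:** I picked the nested lids up by the knob and lowered them until the wrist force reversed, at a TCP height of 270.4 mm against an expected 270. I then let go.

**Lifting:** I took the yellow collar and raised it 95 mm straight up. Just after lift-off the wrist carried about 1.2 N, which is the outer lid alone.

**Last checks:**
- **Outer lid:** its lower edge is at about 142 mm, and the finger opening read a steady 46 mm.
- **Inner lid:** the bottom of the knob, and the white flange's front edge in the scene view, lie within about 1–3 px of where a fully seated lid would put them.
- **Disagreements:** the gripper reads about 2 mm under the true size on both grasps. The final wrist force was noisy, at −0.5 N against the expected −1 N.
- **Side camera:** it was little use at the end. The gripper hid the blue lid and the top of the knob, and that view did not show the flange edge.
- **Not checked:** I did not look at the screw tin, tape roll and screwdriver again at the end. The gripper went near none of them with the lids.

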